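Set out the blood-sampling table

ROBOT

A 6-joint arm with a two-finger parallel gripper is mounted at the origin on the work surface. World frame = base frame: x ahead of the robot, y to its left, z up, the work surface at z = 0. Lengths are in m, angles in rad, forces in N, time in s.
With the tool pointing down it reaches from about 0.375 to 0.9 m from the base axis. Payload 3.1 kg.
Tool frame: the origin (TCP) lies on the centre line of the jaws, within the pads' length; the fingertips stand 22 mm ahead of it and the grasp point (between the pads) lies 3 mm ahead of it; z points along the fingers, x is the direction in which the jaws open and shut, and the axes are right-handed (so a half turn about z gives the same grasp; the last joint's range is limited). The gripper opens to 87 mm and grips with 3 to 60 N. Pads are 19 mm wide; open, the fingers measure 117 mm over their backs; the gripper's body (75 mm by 190 mm) begins 51 mm behind the grasp point.
Start: joints at [-1.304, 0.527, 1.433, -0, 1.181, -0.178], TCP at [0.27, -0.564, 0.245] pointing down, gripper open.
Joint ranges: [-3.08, 3.08], [-0.75, 2.2], [0.22, 2.44], [-1.43, 4.57], [0, 2.65], [-2.85, 2.85]. Speed limits (rad/s): [2.79, 2.79, 3.14, 3.14, 3.14, 3.14].

INTERFACE

Orientations are given as a unit quaternion [x, y, z, w].
In Python, from rig import robot, camera, order gives the robot as it stands.
- The arm moves only by the shell command python3 -m pendant 'ROWS' [OPENING] [FORCE]. ROWS is JSON, a list of rows, each a list of 2 entries, a list of its own where there are three numbers: the shift along the tool's x, y, z in mm, then the turn about the tool's z in degrees. A call has 1 to 8 rows; each row shifts and turns the commanded pose from where the row before left it, along the tool's axes as they then stand; what a row does not reach is not made up. A row lasts 1/8 s, in which the tool goes at most 62.5 mm and 10.7 degrees, less where a joint would pass 70% of its speed; a pose out of reach is approached as far as the arm can. A call with a gripper value outside its range is refused whole. OPENING is the finger opening in mm, from 0 to 87, set as the call begins (- or left out, the last holds). The fingers move at their own pace and stop on an object; FORCE is the grip in N (left out, the last holds). Time passes only in rows, so rows that do not move let the fingers close. It gives the time, the measured TCP pose, the force and the opening at its end, in the units of the state.
- robot.get_obs(): the state, without advancing time (a new reading comes with each control period).
- camera(name): name is "scene" or "side" or "wrist"; returns a dict with "pixels" (384x512x3 uint8, blue, green, red), "mtx" (3x3 intrinsics, pixels), "R" (3x3) and "t" (3): a world point X has camera coordinates R X + t. Camera axes: x right, y down, z forward; pixel columns grow to the right and rows downward; lengths in m; the calibration is good to about 2 mm. A picture is of the moment at which its call begins. There is no depth.
- order.hand_in(): hands the job in, once; it reports no verdict.
The state is a dict: "time": time; "q": joint angles; "joint_velocities": joint speeds; "joint_torque": joint torques, N m; "position": TCP position; "tool_rot": TCP orientation; "ft_force": force on the tool from outside, world axes, zero at the start; "moment": the same for the moment, N m; "grip_width": finger opening in m.
Only numpy, scipy, OpenCV 4.12 (cv2) and the standard library are available. Lean on these libraries where they do the work, as an engineer would, in place of code of your own. Each camera call takes 0.05 s, during which the arm holds its last target. There are 200 camera calls.

TASK

Set out the sampling table, left and right as the robot sees them: the small spray bottle goes on the mat to the right of the orange tube rack (the rack that has a mat on each side), the wide lidded pot on the mat to the left of that rack (where the spray bottle stands now), the white vial block on the mat on top of the flat steel instrument case, and the small metal tin on top of the wide pot. Set each in the middle of its place, keep everything upright throughout, and leave all four standing free.

Things in the scene. Friction and masses are not known exactly. Their poses are not given: they have to be found in the camera images.
- mister_mid (a point): small clear spray bottle with a white paper band: round body 40 mm across from the foot up to 62 mm, then a shoulder and a narrow white spray head, 90 mm tall in all, about 80 g, loose; the point is on its axis 45 mm above its underside, z up. It starts on the mat left of the rack
- pot_mid (a point): wide white sample pot with a flat grey screw lid: body 59 mm across up to 46 mm, lid 64 mm across from 46 to 62 mm, 62 mm tall in all, about 90 g, loose; the point is on its axis 31 mm above its underside, z up
- block_mid (a point): white vial block 64 mm long (its x axis), 34 mm wide (its y axis) and 44 mm tall, carrying a row of three fixed vials with grey caps along x that reach 66 mm above its underside, about 120 g, loose; the point is at its middle, 33 mm above its underside, z up
- tin_mid (a point): small round metal tin, 44 mm across and 34 mm tall, flat top, about 70 g, loose; the point is on its axis 17 mm above its underside, z up
- mat_left_top (a point): round plain grey mat, 84 mm across and 3 mm thick, fixed, lying on the table just to the left (+y) of the rack; the point is the centre of its upper face, z up
- mat_right_top (a point): round plain grey mat, 84 mm across and 3 mm thick, fixed, lying on the table just to the right (-y) of the rack; the point is the centre of its upper face, z up
- mat_case_top (a point): round plain grey mat, 84 mm across and 3 mm thick, fixed, lying on top of the steel instrument case, its upper face 53 mm above the table; the point is the centre of its upper face, z up
- rack: orange tube rack, fixed, 170 mm (x) by 105 mm (y), its deck 61 mm high, with capped tubes standing in it up to 108 mm; it has a mat on each side of it (another orange rack far back has none). Origin at the centre of its underside
- case: flat closed steel instrument case, fixed, 174 mm (x) by 124 mm (y), 50 mm high, with a mat on top. Origin at the centre of its underside. Case and rack stand side by side, either one on the left; a round steel dish 88 mm across and 22 mm high stands in the front row with pot, block and tin, and a pen lies flat on the table behind that row; both are fixed
There are look-alikes about, which are no part of the job. Of the things that look like the part that bears mister_mid, take the one that is nearest to the robot's base at the start. Leave any red look-alike of the part that bears pot_mid alone.

How it is judged:
At the end, for the whole second after the job is handed in: The spray bottle stands on the mat right of the rack (centre within 15 mm), the pot on the mat left of the rack (12 mm), the vial block on the mat on the case (12 mm), the tin on the pot's lid (9 mm off its axis at most); all upright (within 0.1 rad), released and at rest (horizontal distance between mister_mid and mat_right_top below 0.015 m and z of mister_mid in the frame of mat_right_top between 0.041 and 0.049 m and horizontal distance between pot_mid and mat_left_top below 0.012 m and z of pot_mid in the frame of mat_left_top between 0.027 and 0.035 m and horizontal distance between block_mid and mat_case_top below 0.012 m and z of block_mid in the frame of mat_case_top between 0.029 and 0.037 m and horizontal distance between tin_mid and pot_mid below 0.009 m and z of tin_mid in the frame of pot_mid between 0.044 and 0.052 m and angle between each of mister_mid, pot_mid, block_mid, tin_mid's own z axis and vertical below 0.1 rad and linear speed of each of mister, pot, block, tin below 0.02 m/s and angular speed of each of mister, pot, block, tin below 0.2 rad/s); the robot touches nothing.
It fails at once if the spray bottle is tipped over (angle between mister_mid's own z axis and vertical above 0.6 rad).
It fails at once if the pot is tipped over (angle between pot_mid's own z axis and vertical above 0.6 rad).
It fails at once if the vial block is tipped over (angle between block_mid's own z axis and vertical above 0.6 rad).
It fails at once if the tin is tipped over (angle between tin_mid's own z axis and vertical above 0.6 rad).
It also fails if it takes over 115 s, if anything falls off the work surface, if the arm or the gripper's body presses on something with over 40 N, if the wrist force passes 120 N, or if a joint passes its speed limit or range.

## Working session

There is one attempt and no reset: what is moved stays moved. The work goes in short steps, Python scripts to look and compute and a shell command to move; the robot and the scene stay as the last step left them, time stands still between calls to the robot, and variables do not carry over. Pictures are saved under pics/ and viewed, about 12 in all and at most 16, crops included, and the job is handed in when it is done.

```bash
mkdir -p pics; ls
python3 - <<'E'
from rig import robot,camera
import cv2
for n in("scene","side"):
    c=camera(n);cv2.imwrite(f"pics/{n}0.png",c["pixels"]);print(n,c["mtx"].tolist(),c["R"].round(4).tolist(),c["t"].round(4).tolist(), (-c["R"].T@c["t"]).round(3))
o=robot.get_obs();print(o)
E
```

```text
pics
scene [[347.3977530232581, 0.0, 252.12253459892847], [0.0, 347.3977530232581, 193.7179565314965], [0.0, 0.0, 1.0]] [[-0.5914, 0.8062, 0.0155], [0.6327, 0.4759, -0.6109], [-0.4999, -0.3515, -0.7916]] [0.3215, -0.3398, 1.1007] [0.955 0.289 0.659]
side [[477.7365739155126, 0.0, 251.3190025775553], [0.0, 477.7365739155126, 191.74020140442076], [0.0, 0.0, 1.0]] [[-0.7181, -0.6959, 0.0083], [-0.4271, 0.4312, -0.7947], [0.5494, -0.5743, -0.6069]] [0.4096, 0.3, 0.9346] [-0.091  0.692  0.802]
{'time': 0.1, 'q': array([-1.30344929e+00,  5.28375289e-01,  1.43373569e+00, -3.12227067e-06,
        1.18135651e+00, -1.78482347e-01]), 'joint_velocities': array([ 0.00015617,  0.00047384, -0.00404738, -0.00120718,  0.00064711,
       -0.00035217]), 'joint_torque': array([-1.86822717e-04, -4.40986311e+01, -1.77151322e+01,  6.34568045e-02,
        5.34081529e-02, -4.22113033e-05]), 'position': array([ 0.26938276, -0.56331807,  0.24368038]), 'tool_rot': array([ 8.45933259e-01, -5.33287955e-01, -6.92617127e-04, -6.31692497e-04]), 'ft_force': array([ 0.36214531,  0.39841573, -0.15595163]), 'moment': array([ 0.01970062, -0.01832836,  0.02190568]), 'grip_width': 0.08738228830771659}
```

View pics/scene0.png

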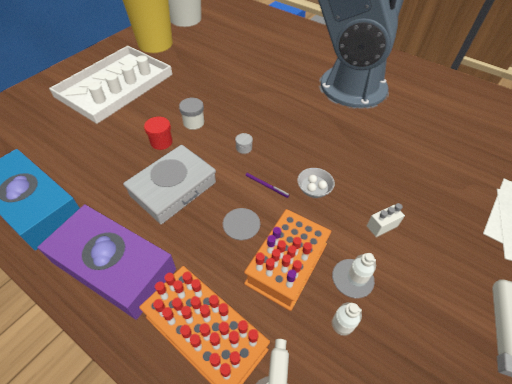

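View pics/side0.png

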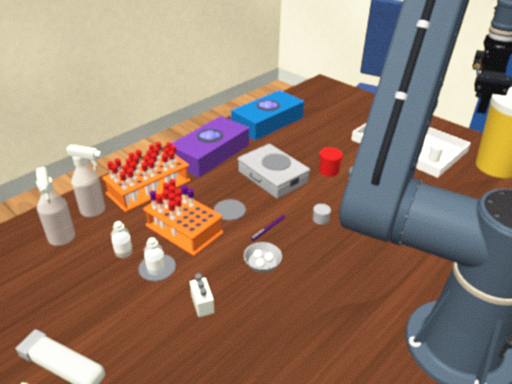

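Candidates in the scene view: spray bottle on the mat (362,270), versus a second one (346,318) and big white bottles (278,365). The one on the mat is nearest the base. Pot with grey lid is at (192,113), versus the red one (159,133). Tin is at (244,144), block (386,219), dish (316,183), mats (241,223), (353,278) and (169,173).

```bash
cat > h.py <<'E'
import numpy as np,cv2
from rig import robot,camera
def plane(c,uv,z):
    uv=np.atleast_2d(np.float64(uv)); r=np.c_[uv,np.ones(len(uv))]@np.linalg.inv(c["mtx"]).T@c["R"]
    o=-c["R"].T@c["t"]; return o+r*((z-o[2])/r[:,2])[:,None]
def proj(c,X):
    p=(np.atleast_2d(X)@c["R"].T+c["t"])@c["mtx"].T; return p[:,:2]/p[:,2:]
def grey(img,lo,hi,s=45):
    h=cv2.cvtColor(img,cv2.COLOR_BGR2HSV); return cv2.inRange(h,(0,0,lo),(180,s,hi))
def blobs(m,a0=40):
    cs,_=cv2.findContours(m,cv2.RETR_EXTERNAL,cv2.CHAIN_APPROX_NONE); return [c for c in cs if cv2.contourArea(c)>a0]
E
python3 - <<'E'
from h import *
c=camera("scene");im=c["pixels"]
z=dict(pot=((192,107),.062),tin=((244,139),.034),blockcap=((386,212),.066),block=((386,222),.022),bottle=((362,270),.045),matL=((353,278),.003),matR=((241,223),.003),case=((169,173),.053),rack=((289,245),.061),dish=((316,180),.02))
for k,(p,h) in z.items(): print(k,p,plane(c,p,h)[0].round(3))
for lo,hi in((90,150),(150,255)):
    for b in blobs(grey(im,lo,hi),60):
        (u,v),ax,a=cv2.fitEllipse(b)
        if v>90 and 120<u<430: print(lo,(round(u,1),round(v,1)),np.round(ax,1),round(a),cv2.contourArea(b))
cv2.imwrite("pics/s1.png",cv2.resize(im[90:310,120:420],None,fx=2.6,fy=2.6,interpolation=cv2.INTER_CUBIC))
E
```

```text
pot (192, 107) [ 0.439 -0.278  0.062]
tin (244, 139) [ 0.429 -0.11   0.034]
blockcap (386, 212) [0.452 0.278 0.066]
block (386, 222) [0.44  0.288 0.022]
bottle (362, 270) [0.59  0.295 0.045]
matL (353, 278) [0.592 0.288 0.003]
matR (241, 223) [0.623 0.027 0.003]
case (169, 173) [ 0.639 -0.168  0.053]
rack (289, 245) [0.637 0.156 0.061]
dish (316, 180) [0.426 0.104 0.02 ]
90 (348.9, 275.3) [ 9.1 15.8] 21 71.5
90 (373.5, 225.9) [10.5 16.5] 156 122.0
90 (391.1, 210.0) [ 6.5 24.6] 63 69.5
90 (143.1, 204.6) [ 4.9 56.2] 133 145.5
90 (196.5, 192.4) [ 8.1 45.6] 50 125.0
90 (328.0, 181.9) [ 7.8 15.9] 171 70.0
90 (359.1, 102.0) [10.1 28.7] 98 85.5
150 (278.5, 365.4) [18.3 52.4] 6 648.0
150 (348.1, 317.5) [24.1 31.7] 18 573.0
150 (355.5, 275.0) [39. 46.] 43 1321.0
150 (241.0, 223.4) [29.7 34.8] 91 810.0
150 (386.4, 219.5) [22.5 34. ] 58 485.0
150 (315.7, 181.4) [26.7 36.5] 102 764.5
150 (169.1, 182.3) [57.1 89.8] 58 3540.5
150 (244.2, 140.9) [14.8 19.1] 158 171.5
150 (194.3, 121.1) [13.8 21. ] 76 200.5
150 (190.7, 104.6) [13.1 21.3] 86 216.5
```

View pics/s1.png

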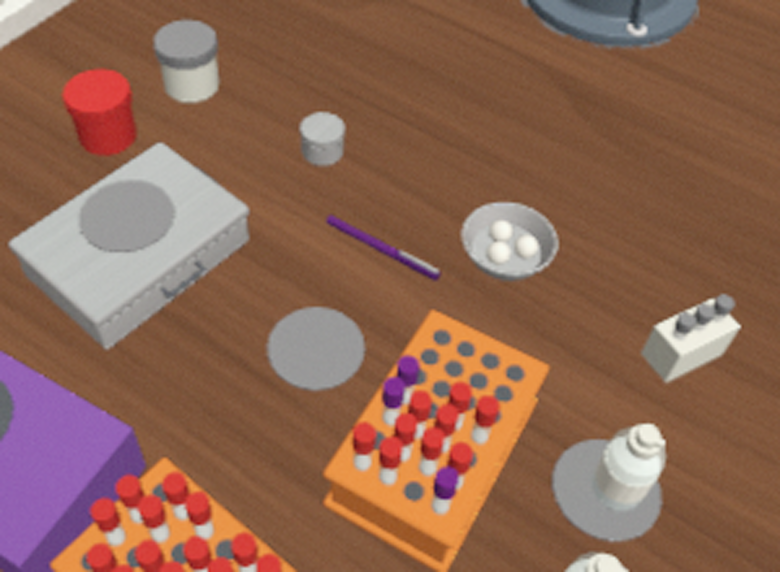

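```bash
python3 -m pendant '[[[0,0,0],-9.2],[[0,0,0],-9.2],[[0,0,0],-9.2],[[0,0,0],-9.2],[[0,0,0],-9.2],[[0,0,0],-9.2],[[0,0,0],-9.2]]' 87 10
python3 -m pendant '[[[25,-45,0],0],[[25,-45,0],0],[[25,-45,0],0],[[25,-45,0],0],[[25,-45,0],0],[[25,-45,0],0],[[0,0,0],0]]'
python3 - <<'E'
from h import *
c=camera("wrist");cv2.imwrite("pics/w1.png",c["pixels"]);print((-c["R"].T@c["t"]).round(3),c["R"].round(2).tolist(),c["mtx"][0,0])
np.savez("w1.npz",**c)
c=camera("scene")
f=lambda x,y:(x/2.6+120,y/2.6+90)
for k,p,h in[("rackc",(433,312),.061),("rackc2",(548,368),.061),("rackc3",(327,477),.061),("cap1",(685,324),.066),("cap3",(725,304),.066),("bothead",(648,436),.093),("decoyhead",(600,560),.09),("casea",(160,146),.05),("caseb",(248,210),.05),("casec",(12,244),.05)]: print(k,plane(c,f(*p),h)[0].round(3))
c=camera("side")
for k,p,h in[("bothead",(151,240),.093),("matL",(157,268),.003),("matR",(229,210),.003),("case",(277,162),.053),("decoyhead",(118,225),.09),("tin",(321,207),.034),("cap1",(197,280),.066),("cap3",(201,292),.066)]: print(k,plane(c,p,h)[0].round(3))
E
```

```text
time: 1.02
position: [0.2694, -0.5636, 0.2441]
tool_rot: [1.0, 0.002, -0.0, -0.0]
ft_force: [-0.2, -0.9, 0.6]
grip_width: 0.087
time: 1.9
position: [0.4205, -0.2905, 0.2443]
tool_rot: [1.0, 0.002, -0.0, -0.001]
ft_force: [-0.5, -0.2, 0.7]
grip_width: 0.0872
[ 0.419 -0.209  0.384] [[1.0, 0.0, -0.0], [0.0, -0.96, 0.29], [0.0, -0.29, -0.96]] 307.02175559835746
rackc [0.569 0.107 0.061]
rackc2 [0.56  0.207 0.061]
rackc3 [0.735 0.125 0.061]
cap1 [0.461 0.276 0.066]
cap3 [0.423 0.295 0.066]
bothead [0.589 0.294 0.093]
decoyhead [0.687 0.307 0.09 ]
casea [ 0.556 -0.208  0.05 ]
caseb [ 0.568 -0.089  0.05 ]
casec [ 0.721 -0.226  0.05 ]
bothead [0.585 0.296 0.093]
matL [0.586 0.292 0.003]
matR [0.619 0.034 0.003]
case [ 0.632 -0.167  0.053]
decoyhead [0.681 0.317 0.09 ]
tin [ 0.434 -0.114  0.034]
cap1 [0.448 0.287 0.066]
cap3 [0.418 0.302 0.066]
```

View pics/w1.png

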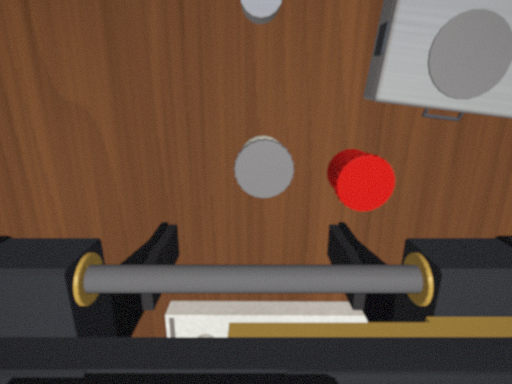

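Wrist view: the lid is at (265,168) with the red pot close beside it in +x at (362,182), the tin at the top (262,5), and the case mat at (470,54). The jaws and the long side of the body lie along world x.

```bash
cat >> h.py <<'E'
def ell(c,uv,z,r,lo=60,hi=230,s=45):
    "grey disc nearest to pixel uv: centre on plane z and its radius"
    m=cv2.morphologyEx(grey(c["pixels"],lo,hi,s),cv2.MORPH_OPEN,np.ones((3,3)))
    b=max((b for b in blobs(m,100)),key=lambda b:cv2.pointPolygonTest(b,tuple(map(float,uv)),True))
    P=plane(c,b[:,0,:],z)[:,:2].astype(np.float32); (x,y),rr=cv2.minEnclosingCircle(P); e=cv2.fitEllipse(P)
    print("ell",np.round(e[0],4),"axes",np.round(e[1],3),"mec",np.round((x,y,rr),4),"expect r",r); return np.array(e[0])
E
python3 -m pendant '[[[40,-52,0],0],[[40,-52,0],0],[[40,-52,0],0],[[40,-52,0],0],[[40,-52,0],0],[[0,0,0],0]]'
python3 - <<'E'
from h import *
w=dict(np.load("w1.npz")); ell(w,(265,168),.062,.032,90,165); ell(w,(470,54),.053,.042,90,165)
c=camera("wrist");cv2.imwrite("pics/w2.png",c["pixels"]);np.savez("w2.npz",**c)
p=proj(c,[[.621,.03,.003],[.637,-.168,.053]]);print(p.round())
for q,z in zip(p,(.003,.053)):ell(c,q,z,.042,90,165)
E
python3 -m pendant '[[[-6,-53,0],0],[[-6,-53,0],0],[[-6,-53,0],0],[[-6,-53,0],0],[[-6,-53,0],0],[[0,0,0],0]]'
python3 - <<'E'
from h import *
c=camera("wrist");cv2.imwrite("pics/w3.png",c["pixels"]);np.savez("w3.npz",**c)
E
```

```text
time: 2.8
position: [0.613, -0.0449, 0.2442]
tool_rot: [1.0, 0.001, 0.001, -0.0]
ft_force: [-0.5, -0.6, 0.3]
grip_width: 0.087
ell [ 0.4307 -0.2843] axes [0.062 0.066] mec [ 0.4298 -0.2835  0.0339] expect r 0.032
ell [ 0.6358 -0.1686] axes [0.082 0.091] mec [ 0.6374 -0.1634  0.0496] expect r 0.042
[[260. 101.]
 [273. 269.]]
ell [0.6204 0.029 ] axes [0.082 0.082] mec [0.6204 0.0289 0.0419] expect r 0.042
ell [ 0.6154 -0.1842] axes [0.04  0.529] mec [ 0.6127 -0.1938  0.2114] expect r 0.042
time: 3.6
position: [0.5802, 0.2191, 0.2444]
tool_rot: [1.0, 0.0, -0.0, -0.0]
ft_force: [0.5, -0.7, 0.6]
grip_width: 0.0872
```

View pics/w3.png

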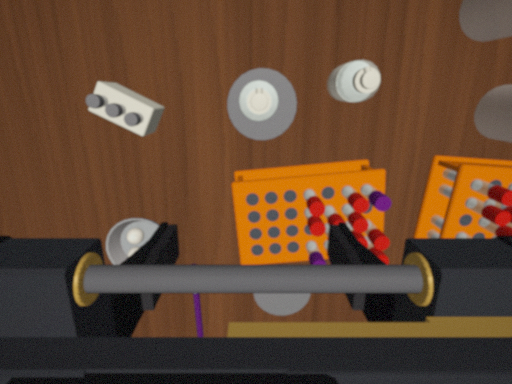

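The bottle's head is at (259,99), centred on the left mat (262,104). The decoy is at (357,80), and the block's caps run (95,101), (113,110), (132,119).

Run:
```python
from h import *
c=dict(np.load("w3.npz")); ell(c,(240,120),.003,.042,90,255,50)
m=grey(c["pixels"],200,255,50)
for b in blobs(m,60):
    (u,v),r=cv2.minEnclosingCircle(b); print(round(u),round(v),round(r,1),end='; ')
print()
print(plane(c,(260,100),.065)[0].round(4),"shoulder; head",plane(c,(259,98),.093)[0].round(4))
P=plane(c,[(95,101),(113,110),(132,119)],.066);print(P.round(4),np.degrees(np.arctan2(*(P[2]-P[0])[1::-1])))
print(plane(c,(357,80),.06)[0])
```

```text
ell [0.5893 0.2892] axes [0.083 0.083] mec [0.5894 0.2891 0.042 ] expect r 0.042
133 236 6.6; 120 108 33.7; 258 98 17.8; 361 78 17.9; 
[0.5861 0.2957 0.065 ] shoulder; head [0.5845 0.2979 0.093 ]
[[0.4215 0.2947 0.066 ]
 [0.4383 0.286  0.066 ]
 [0.4564 0.2771 0.066 ]] -26.68173149611842
[0.68270485 0.31482606 0.06      ]
```

```bash
python3 -m pendant '[[[3,-38,0],0],[[3,-38,0],0],[[0,0,0],0],[[0,0,45],0],[[0,0,45],0],[[0,0,40],0],[[0,0,0],0]]' 75 10
python3 - <<'E'
from h import *
c=camera("wrist");cv2.imwrite("pics/w4.png",c["pixels"])
E
```

```text
time: 4.53
position: [0.5849, 0.2904, 0.1111]
tool_rot: [1.0, -0.002, -0.004, 0.002]
ft_force: [-0.7, -0.2, 0.3]
grip_width: 0.0749
```

View pics/w4.png

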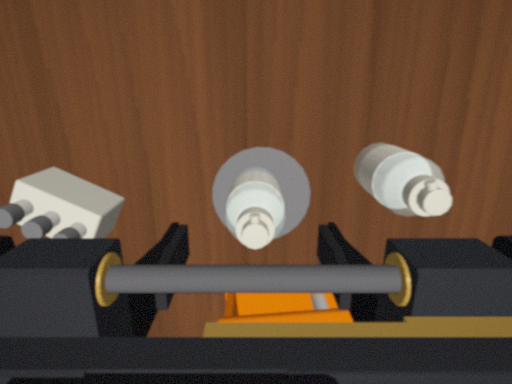

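The bottle's head (256,233) sits between the fingers and the decoy (430,195) is clear. Go down and grip.

```bash
python3 -m pendant '[[[0,-4,30],0],[[0,0,28],0],[[0,0,0],0]]'
python3 -m pendant '[[[0,0,0],0],[[0,0,0],0],[[0,0,0],0],[[0,0,0],0],[[0,0,0],0]]' 25 15
```

```text
time: 4.95
position: [0.5871, 0.2973, 0.0569]
tool_rot: [1.0, -0.001, -0.0, 0.0]
ft_force: [0.8, 0.0, 0.4]
grip_width: 0.0748
time: 5.58
position: [0.5867, 0.2986, 0.0569]
tool_rot: [1.0, -0.0, -0.0, 0.0]
ft_force: [-0.9, 0.0, 3.2]
grip_width: 0.0397
```

```bash
python3 -m pendant '[[[0,0,-15],0],[[0,0,-45],0],[[0,0,-45],0],[[0,0,-40],0],[[5,30,0],0],[[7,48,0],0],[[7,48,0],0],[[7,50,0],0]]'
python3 -m pendant '[[[7,50,0],0],[[1,30,0],0],[[0,11,0],0],[[0,0,0],0],[[0,0,0],0]]'
python3 - <<'E'
from h import *
c=camera("scene");cv2.imwrite("pics/s2.png",cv2.resize(c["pixels"][100:290,150:350],None,fx=3,fy=3))
E
```

```text
time: 6.58
position: [0.6129, 0.1212, 0.2024]
tool_rot: [1.0, -0.0, 0.001, -0.0]
ft_force: [1.0, 0.2, -0.8]
grip_width: 0.0395
time: 7.2
position: [0.6204, 0.0329, 0.2017]
tool_rot: [1.0, 0.0, -0.0, -0.0]
ft_force: [0.0, -0.3, -0.3]
grip_width: 0.0396
```

View pics/s2.png

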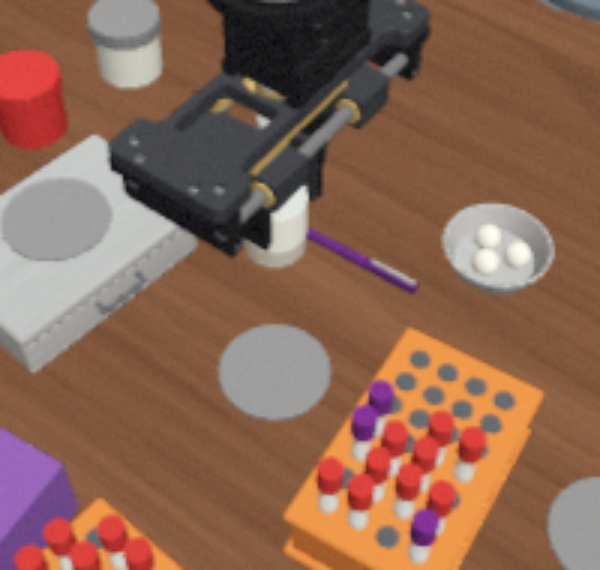

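The bottle is held upright, with its foot at crop (277,250). Lowering it.

```bash
python3 -m pendant '[[[0,2,45],0],[[0,0,45],0],[[0,0,35],0],[[0,0,12],0],[[0,0,5],0],[[0,0,2],0],[[0,0,0],0],[[0,0,0],0]]'
```

```text
time: 8.25
position: [0.6213, 0.0294, 0.0586]
tool_rot: [1.0, -0.001, 0.001, 0.0]
ft_force: [0.4, -0.6, -1.6]
grip_width: 0.0399
```

```bash
python3 -m pendant '[[[0,0,2],0],[[0,0,0],0]]'; python3 -m pendant '[[[0,0,0],0],[[0,0,0],0],[[0,0,0],0],[[0,0,0],0]]' 75
python3 -m pendant '[[[0,0,-20],0],[[0,0,-45],0],[[0,0,-45],0],[[0,0,-45],0],[[-20,30,0],0],[[-40,45,0],0],[[-40,45,0],0],[[-40,45,0],0]]' 80
python3 - <<'E'
from h import *
c=camera("scene");cv2.imwrite("pics/s3.png",cv2.resize(c["pixels"][100:290,150:400],None,fx=3,fy=3))
print(proj(c,[[.6204,.029,.09],[.6204,.029,.003]]))
E
```

```text
time: 8.5
position: [0.6212, 0.0293, 0.0568]
tool_rot: [1.0, -0.001, 0.001, 0.0]
ft_force: [-1.1, 0.3, 4.2]
grip_width: 0.0399
time: 9.0
position: [0.6206, 0.0295, 0.0554]
tool_rot: [1.0, -0.001, -0.0, -0.0]
ft_force: [-0.3, 0.0, 0.5]
grip_width: 0.0703
time: 10.0
position: [0.4796, -0.1366, 0.2121]
tool_rot: [1.0, -0.0, 0.001, 0.001]
ft_force: [0.1, 0.2, -0.1]
grip_width: 0.0801
[[242.02140232 199.38857277]
 [242.3125184  222.6197881 ]]
```

View pics/s3.png

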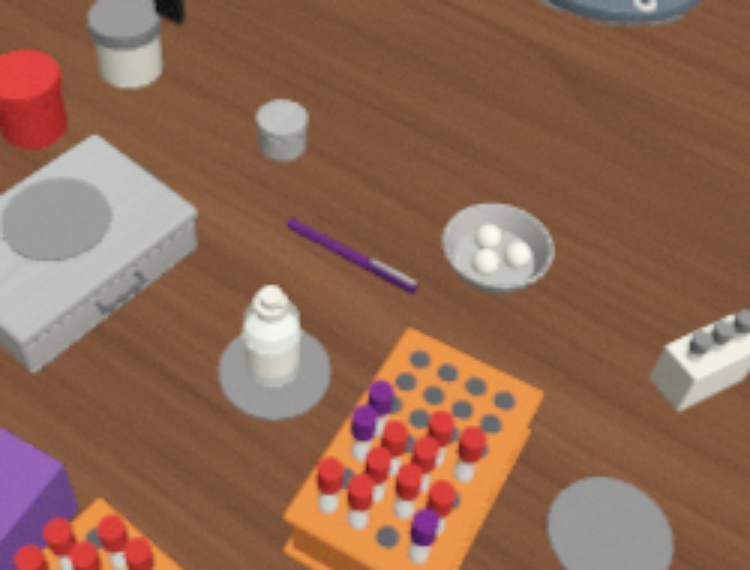

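The bottle stands free on the right mat: head at (240.3,199.3) against an expected (242,199.4). The pot is next.

```bash
python3 -m pendant '[[[-12,40,0],0],[[-12,45,0],0],[[-12,45,0],0],[[-12,35,0],0],[[0,0,0],0],[[0,0,0],0]]' 80
python3 - <<'E'
from h import *
c=camera("wrist");cv2.imwrite("pics/w5.png",c["pixels"]);np.savez("w5.npz",**c)
p=proj(c,[[.432,-.283,.062],[.429,-.112,.034]]);print(p.round())
ell(c,p[0],.062,.032,90,165); ell(c,p[1],.034,.022,90,255)
h=cv2.cvtColor(c["pixels"],cv2.COLOR_BGR2HSV)
m=grey(c["pixels"],90,160)
x,y=p[0].astype(int); print(h[y-40:y+44:6,x].tolist())
b=[b for b in blobs(cv2.inRange(h,(0,150,80),(8,255,255)),300)]
for q in b: print("red",(plane(c,q[:,0],.06)[:,:2].min(0)).round(3),plane(c,q[:,0],.06)[:,:2].max(0).round(3))
E
```

```text
time: 10.8
position: [0.4323, -0.2997, 0.2112]
tool_rot: [1.0, -0.001, 0.0, -0.0]
ft_force: [-0.1, 0.7, -0.2]
grip_width: 0.08
[[254. 165.]
 [250. -30.]]
ell [ 0.431  -0.2842] axes [0.062 0.065] mec [ 0.4308 -0.2836  0.0334] expect r 0.032
ell [ 0.6174 -0.181 ] axes [0.098 0.156] mec [ 0.6193 -0.1873  0.0808] expect r 0.022
[[12, 149, 127], [21, 31, 163], [30, 2, 152], [173, 7, 152], [10, 5, 150], [165, 3, 146], [165, 3, 149], [15, 3, 148], [8, 7, 150], [150, 2, 148], [150, 2, 146], [0, 5, 149], [45, 4, 143], [12, 151, 120]]
red [ 0.5   -0.333] [ 0.576 -0.263]
```

View pics/w5.png

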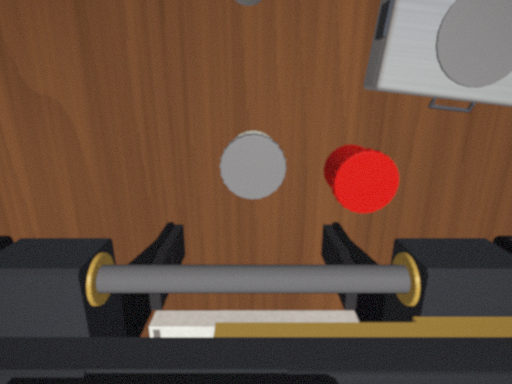

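The lid is at (253,167), measured twice at (0.431,-0.284). The red pot is at (363,180), so the jaws must be turned away from it.

```bash
python3 -m pendant '[[[-1,-14,0],-10.6],[[0,0,0],-10.6],[[0,0,0],-10.6],[[0,0,0],-10.6],[[0,0,0],-10.6],[[0,0,40],0],[[0,0,35],0],[[0,0,0],0]]' 84
python3 - <<'E'
from h import *
c=camera("wrist");cv2.imwrite("pics/w6.png",c["pixels"])
o=robot.get_obs();print(o["position"],o["tool_rot"])
E
```

```text
time: 11.85
position: [0.4303, -0.2836, 0.1338]
tool_rot: [0.895, 0.447, -0.001, -0.003]
ft_force: [-0.3, -0.2, 0.5]
grip_width: 0.0839
[ 0.43126659 -0.28482341  0.13522609] [ 8.94790803e-01  4.46483637e-01 -3.57105282e-04 -1.28573751e-03]
```

View pics/w6.png

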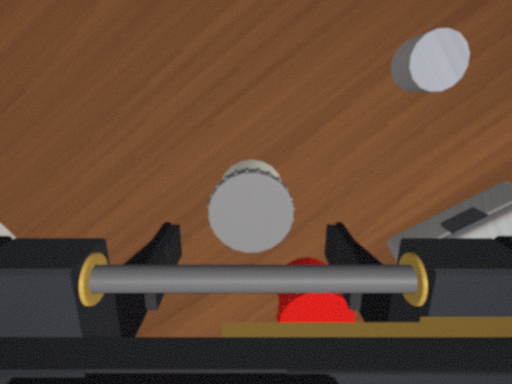

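The lid (251,210) is centred between the jaws and the red pot (315,300) is off to the side of the fingers. Going down.

```bash
python3 -m pendant '[[[0,0,38],0],[[0,0,37],0],[[0,0,0],0],[[0,0,0],0]]'
python3 -m pendant '[[[0,0,0],0],[[0,0,0],0],[[0,0,0],0],[[0,0,0],0]]' 45 20
```

```text
time: 12.4
position: [0.4324, -0.287, 0.0623]
tool_rot: [0.895, 0.446, 0.0, 0.001]
ft_force: [0.5, -0.4, -0.1]
grip_width: 0.0844
time: 12.9
position: [0.4316, -0.2867, 0.0614]
tool_rot: [0.895, 0.446, 0.0, 0.001]
ft_force: [-0.4, 1.1, 5.9]
grip_width: 0.0632
```

```bash
python3 -m pendant '[[[0,0,-15],0],[[0,0,-45],0],[[0,0,-45],0],[[0,0,-35],10.6],[[0,0,0],10.6],[[0,0,0],10.6],[[0,0,0],10.6],[[0,0,0],10.6]]'
python3 -m pendant '[[[5,-30,0],0],[[13,-48,0],0],[[13,-50,0],0],[[13,-50,0],0],[[13,-50,0],0],[[13,-50,0],0],[[13,-50,0],0],[[13,-50,0],0]]'
python3 -m pendant '[[[13,-50,0],0],[[13,-50,0],0],[[13,-45,0],0],[[13,-30,0],0],[[9,-20,0],0],[[0,0,0],0],[[0,0,0],0]]'
```

```text
time: 13.9
position: [0.431, -0.286, 0.2011]
tool_rot: [1.0, -0.004, -0.0, -0.0]
ft_force: [-0.6, 0.3, -1.5]
grip_width: 0.0636
time: 14.9
position: [0.5277, 0.0932, 0.2012]
tool_rot: [1.0, -0.0, 0.0, 0.0]
ft_force: [0.8, -0.2, -0.9]
grip_width: 0.0638
time: 15.78
position: [0.588, 0.2856, 0.2005]
tool_rot: [1.0, -0.001, -0.001, 0.001]
ft_force: [-0.5, 1.1, -0.9]
grip_width: 0.0632
```

```bash
python3 -m pendant '[[[1,-1.5,40],0],[[0,0,45],0],[[0,0,35],0],[[0,0,10],0],[[0,0,4],0],[[0,0,0],0],[[0,0,0],0]]'
```

```text
time: 16.65
position: [0.5909, 0.2882, 0.0682]
tool_rot: [1.0, -0.001, 0.001, -0.0]
ft_force: [-0.0, -0.4, -0.3]
grip_width: 0.0635
```

Run:
```python
from h import *
c=camera("wrist");cv2.imwrite("pics/w7.png",c["pixels"])
```

```text
(no output)
```

View pics/w7.png

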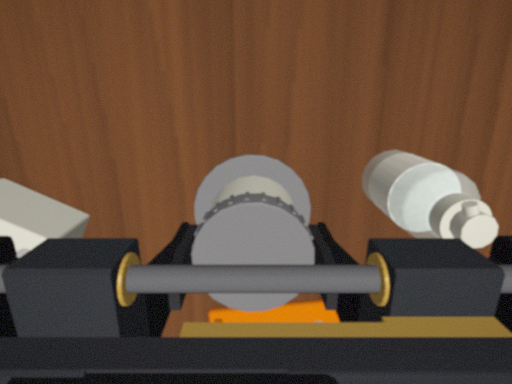

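The held pot is centred at u=253 over the left mat, also u=253. Lower the last 4 mm and release.

```bash
python3 -m pendant '[[[-1,0,3],0],[[0,0,1],0],[[0,0,0],0],[[0,0,0],0]]'
python3 -m pendant '[[[0,0,0],0],[[0,0,0],0],[[0,0,0],0],[[0,0,0],0]]' 80
python3 -m pendant '[[[0,0,-20],0],[[0,0,-45],0],[[0,0,-45],0],[[0,0,-30],0],[[0,35,0],0],[[0,30,0],0],[[0,0,0],0]]'
python3 - <<'E'
from h import *
c=camera("wrist");cv2.imwrite("pics/w8.png",c["pixels"]);np.savez("w8.npz",**c)
p=proj(c,[[.589,.289,.065]]);print(p.round())
ell(c,p[0],.065,.032,90,155)
E
```

```text
time: 17.2
position: [0.5896, 0.2884, 0.0643]
tool_rot: [1.0, -0.0, 0.001, -0.0]
ft_force: [-0.2, -0.7, 6.8]
grip_width: 0.0633
time: 17.7
position: [0.5888, 0.288, 0.0623]
tool_rot: [1.0, -0.001, -0.0, 0.0]
ft_force: [-0.2, 0.3, 0.1]
grip_width: 0.0799
time: 18.58
position: [0.5892, 0.2213, 0.2042]
tool_rot: [1.0, -0.002, 0.001, -0.0]
ft_force: [0.7, 0.2, -0.1]
grip_width: 0.0802
[[253. 111.]]
ell [0.589 0.292] axes [0.067 0.068] mec [0.5889 0.2919 0.0345] expect r 0.032
```

View pics/w8.png

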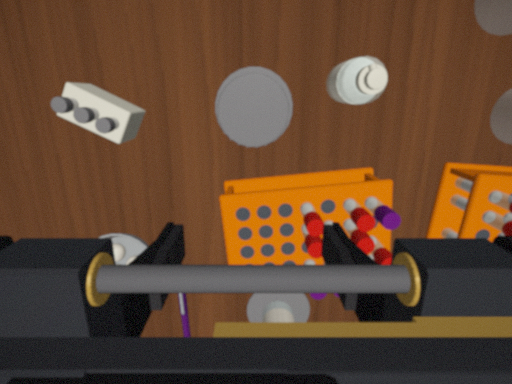

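The pot stands on the left mat, with the lid disc at (254,106). I'll separate lid and mat edges numerically, and measure the block's caps (62,105), (84,115), (106,126).

Run:
```python
from h import *
c=dict(np.load("w8.npz"));g=cv2.cvtColor(c["pixels"],cv2.COLOR_BGR2GRAY)
x0,y0=200,50;z=cv2.resize(cv2.GaussianBlur(g[y0:165,x0:310],(3,3),0),None,fx=4,fy=4,interpolation=cv2.INTER_CUBIC)
print(g[106,208:300].tolist());print(g[60:152,254].tolist())
for p2 in(15,):
  r=cv2.HoughCircles(z,cv2.HOUGH_GRADIENT,1,8,param1=40,param2=p2,minRadius=110,maxRadius=170)
  for u,v,rr in r[0][:5]:
    q=(u/4+x0,v/4+y0); print(np.round(q,1),rr/4,plane(c,q,.065)[0].round(4),plane(c,q,.003)[0].round(4))
s=camera("scene");print(proj(s,[.589,.289,.065]))
ell(s,proj(s,[.589,.289,.063])[0],.065,.032,90,165)
P=plane(c,[(62,104),(84,115),(106,125)],.066);print(P.round(4),np.degrees(np.arctan2(*(P[2]-P[0])[1::-1])))
```

```text
[77, 82, 81, 82, 88, 85, 94, 114, 121, 124, 130, 132, 134, 131, 133, 136, 137, 133, 133, 132, 132, 136, 132, 133, 132, 134, 133, 133, 133, 134, 134, 134, 131, 135, 133, 133, 132, 133, 131, 133, 134, 133, 134, 131, 135, 132, 135, 134, 130, 134, 131, 132, 134, 133, 134, 133, 133, 134, 134, 135, 134, 135, 134, 131, 130, 132, 133, 132, 134, 135, 132, 133, 133, 134, 133, 135, 135, 132, 131, 128, 126, 125, 130, 128, 111, 87, 71, 76, 78, 80, 79, 76]
[73, 69, 70, 76, 71, 82, 105, 130, 137, 136, 136, 135, 132, 133, 135, 138, 136, 135, 136, 133, 136, 133, 136, 134, 137, 134, 134, 134, 137, 132, 137, 134, 137, 135, 133, 137, 134, 134, 134, 136, 133, 134, 135, 134, 132, 133, 135, 135, 134, 133, 134, 134, 134, 133, 135, 132, 133, 135, 131, 133, 132, 131, 134, 135, 134, 135, 132, 130, 133, 129, 133, 130, 132, 129, 133, 131, 131, 129, 133, 131, 132, 129, 132, 128, 130, 128, 112, 97, 80, 75, 80, 78]
[253.1 106.4] 40.225 [0.5888 0.2931 0.065 ] [0.5889 0.291  0.003 ]
[253.4 104.4] 38.2 [0.589  0.2948 0.065 ] [0.5892 0.293  0.003 ]
[255.9 106.6] 40.65 [0.5912 0.2929 0.065 ] [0.5919 0.2907 0.003 ]
[254.1 108.4] 38.225 [0.5897 0.2914 0.065 ] [0.59   0.2889 0.003 ]
[250.9 106.6] 40.7 [0.5868 0.2929 0.065 ] [0.5865 0.2907 0.003 ]
[[362.30968443 263.23918262]]
ell [0.6131 0.287 ] axes [0.073 0.106] mec [0.6115 0.2864 0.0522] expect r 0.032
[[0.422  0.2959 0.066 ]
 [0.4397 0.2864 0.066 ]
 [0.4578 0.2777 0.066 ]] -26.927234823314635
```

```bash
python3 -m pendant '[[[-50,-22,0],0],[[-50,-22,0],0],[[-50,-21,0],-10.5],[[0,0,0],-10.5],[[0,0,0],-10.5],[[0,0,0],-10.5],[[0,0,0],-10.5],[[0,0,0],-10.5]]' 60
python3 -m pendant '[[[0,0,45],0],[[0,0,30],0],[[0,0,0],0],[[0,0,0],0]]' 60
python3 - <<'E'
from h import *
c=camera("wrist");cv2.imwrite("pics/w9.png",c["pixels"]);np.savez("w9.npz",**c)
E
```

```text
time: 19.68
position: [0.4388, 0.2895, 0.203]
tool_rot: [0.851, 0.525, 0.001, -0.0]
ft_force: [0.8, 0.3, 0.9]
grip_width: 0.06
time: 20.18
position: [0.4395, 0.2891, 0.1285]
tool_rot: [0.853, 0.522, 0.001, 0.0]
ft_force: [-0.8, -0.0, 1.5]
grip_width: 0.06
```

View pics/w9.png

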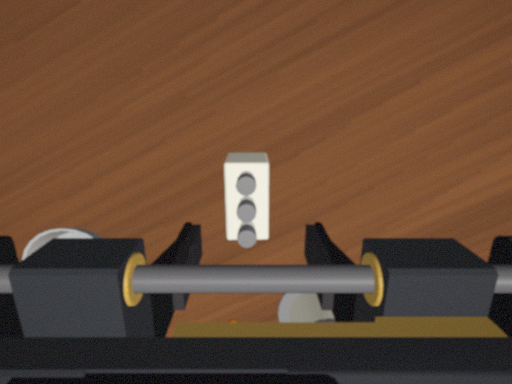

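The block is aligned with the tool: caps at (246,184), (247,211), (247,237), with the jaw centre at about u=254.

Run:
```python
from h import *
from scipy.spatial.transform import Rotation as Ro
c=dict(np.load("w9.npz"));o=robot.get_obs();T=Ro.from_quat(o["tool_rot"])
for uv in((246,183.5),(247,210.5),(247,236.5)):
    P=plane(c,uv,.066)[0];print(P.round(4),"tool mm",(T.inv().apply(P-o["position"])*1000).round(1))
```

```text
[0.4166 0.2963 0.066 ] tool mm [ -4.3 -24.1  62.8]
[0.4345 0.2878 0.066 ] tool mm [-3.7 -4.3 62.8]
[0.4523 0.2785 0.066 ] tool mm [-3.8 15.8 62.9]
```

```bash
python3 -m pendant '[[[-3.5,-4,35],0],[[0,0,40],0],[[0,0,19],0],[[0,0,0],0],[[0,0,0],0]]' 60
python3 -m pendant '[[[0,0,0],0],[[0,0,0],0],[[0,0,0],0],[[0,0,0],0]]' 20 20
```

```text
time: 20.85
position: [0.4349, 0.2874, 0.0349]
tool_rot: [0.853, 0.522, 0.001, 0.0]
ft_force: [0.1, 0.8, -0.5]
grip_width: 0.0604
time: 21.35
position: [0.4339, 0.2869, 0.0339]
tool_rot: [0.853, 0.522, 0.0, 0.0]
ft_force: [0.4, 0.2, 2.4]
grip_width: 0.034
```

```bash
python3 -m pendant '[[[0,0,-15],0],[[0,0,-35],10.5],[[0,0,-40],10.5],[[0,0,-40],10.5],[[0,0,-30],10.5],[[0,0,0],10.5],[[0,0,0],10.5],[[10,30,0],0]]'
python3 -m pendant '[[[25,55,0],0],[[25,55,0],0],[[25,55,0],0],[[25,55,0],0],[[25,55,0],0],[[20,40,0],0],[[0,0,0],0],[[0,0,0],0]]'
python3 - <<'E'
from h import *
c=camera("wrist");np.savez("w10.npz",**c)
p=proj(c,[.637,-.168,.053])[0];print(p.round())
g=cv2.cvtColor(c["pixels"],cv2.COLOR_BGR2GRAY);print(g[int(p[1]),int(p[0])-70:int(p[0])+70:2].tolist())
ell(c,p,.053,.042,90,int(g[int(p[1]),int(p[0])])+15,30)
E
```

```text
time: 22.35
position: [0.443, 0.2577, 0.1944]
tool_rot: [1.0, 0.0, 0.0, -0.0]
ft_force: [-0.1, -0.5, -0.7]
grip_width: 0.0335
time: 23.35
position: [0.5873, -0.0579, 0.1936]
tool_rot: [1.0, -0.001, -0.001, -0.0]
ft_force: [-0.0, 1.0, -1.5]
grip_width: 0.0335
[301. 285.]
[115, 117, 116, 117, 116, 119, 115, 114, 116, 118, 119, 114, 116, 118, 116, 115, 119, 117, 120, 116, 118, 114, 114, 116, 115, 116, 117, 118, 116, 114, 117, 114, 116, 117, 117, 116, 118, 116, 118, 114, 114, 117, 116, 115, 116, 114, 117, 114, 105, 108, 163, 155, 63, 45, 60, 62, 58, 64, 58, 59, 57, 59, 63, 63, 59, 58, 60, 62, 54, 57]
ell [ 0.5853 -0.1622] axes [0.031 0.215] mec [ 0.5856 -0.1695  0.0782] expect r 0.042
```

Run:
```python
from h import *
w=dict(np.load("w1.npz"));g=cv2.cvtColor(w["pixels"],cv2.COLOR_BGR2GRAY);v=int(np.median(g[45:62,460:480]));print(v)
for d in(8,14,20):ell(w,(470,54),.053,.042,v-d-5,v+d)
s=dict(camera("scene"));s["pixels"]=cv2.imread("pics/scene0.png");g=cv2.cvtColor(s["pixels"],cv2.COLOR_BGR2GRAY);v=int(np.median(g[170:177,165:174]));print(v)
for d in(8,14,20):ell(s,(169,173),.053,.042,v-d-5,v+d)
```

```text
135
ell [ 0.635  -0.1702] axes [0.081 0.082] mec [ 0.6351 -0.1699  0.0421] expect r 0.042
ell [ 0.6348 -0.1703] axes [0.082 0.083] mec [ 0.6349 -0.1702  0.0424] expect r 0.042
ell [ 0.6348 -0.1703] axes [0.083 0.083] mec [ 0.6351 -0.17    0.0426] expect r 0.042
155
ell [ 0.6389 -0.1702] axes [0.079 0.081] mec [ 0.6393 -0.1696  0.0421] expect r 0.042
ell [ 0.639  -0.1699] axes [0.08  0.082] mec [ 0.6386 -0.1699  0.0423] expect r 0.042
ell [ 0.639  -0.1703] axes [0.082 0.083] mec [ 0.6387 -0.1703  0.0432] expect r 0.042
```

```bash
python3 -m pendant '[[[20,48,0],0],[[20,45,0],0],[[8.5,19,0],0],[[0,0,0],0],[[0,0,45],0],[[0,0,35],0],[[0,0,15],0],[[0,0,0],0]]'
python3 -m pendant '[[[0,0,5],0],[[0,0,0],0],[[0,0,0],0]]'
```

```text
time: 24.45
position: [0.6359, -0.1686, 0.0978]
tool_rot: [1.0, 0.0, -0.001, -0.001]
ft_force: [-0.4, 0.3, -0.2]
grip_width: 0.0337
time: 24.82
position: [0.6373, -0.1706, 0.0945]
tool_rot: [1.0, -0.001, 0.001, 0.0]
ft_force: [-0.0, 0.7, 0.3]
grip_width: 0.0339
```

```bash
python3 -m pendant '[[[-1,0,4],0],[[0,0,2],0],[[0,0,0],0],[[0,0,0],0]]'
```

```text
time: 25.32
position: [0.6358, -0.1704, 0.0875]
tool_rot: [1.0, -0.001, -0.0, -0.0]
ft_force: [0.4, 0.0, 0.2]
grip_width: 0.0341
```

```bash
python3 -m pendant '[[[0,0,1],0],[[0,0,0],0],[[0,0,0],0]]'; python3 -m pendant '[[[0,0,0],0],[[0,0,0],0],[[0,0,0],0]]' 60
python3 -m pendant '[[[0,0,-15],0],[[0,0,-40],0],[[0,0,-40],0],[[0,0,-30],0],[[-40,10,0],0],[[-50,10,0],0],[[-50,10,0],0],[[-50,10,0],0]]' 70
python3 - <<'E'
from h import *
c=camera("scene");a=c["pixels"]
cv2.imwrite("pics/s4.png",cv2.resize(a[90:310,120:420],None,fx=2.6,fy=2.6,interpolation=cv2.INTER_CUBIC))
for X in([.6358,-.17,.119],[.59,.291,.065],[.6204,.029,.093]):print(((proj(c,X)[0]-(120,90))*2.6).round())
c=camera("wrist");np.savez("w11.npz",**c)
p=proj(c,[.43,-.112,.034])[0];print(p);ell(c,p,.034,.022,100,255,40)
E
```

```text
time: 25.7
position: [0.636, -0.1705, 0.0869]
tool_rot: [1.0, -0.0, 0.0, 0.0]
ft_force: [-0.8, 0.6, 2.1]
grip_width: 0.034
time: 26.08
position: [0.6358, -0.1703, 0.0864]
tool_rot: [1.0, -0.001, -0.0, -0.0]
ft_force: [1.4, -0.7, -0.3]
grip_width: 0.0553
time: 27.08
position: [0.4445, -0.2105, 0.2127]
tool_rot: [1.0, -0.0, 0.001, 0.001]
ft_force: [-0.7, -0.2, 0.0]
grip_width: 0.0696
[115. 160.]
[632. 453.]
[317. 282.]
[247.56170417  78.77009494]
ell [ 0.4268 -0.1103] axes [0.043 0.043] mec [ 0.4267 -0.1103  0.0221] expect r 0.022
```

View pics/s4.png

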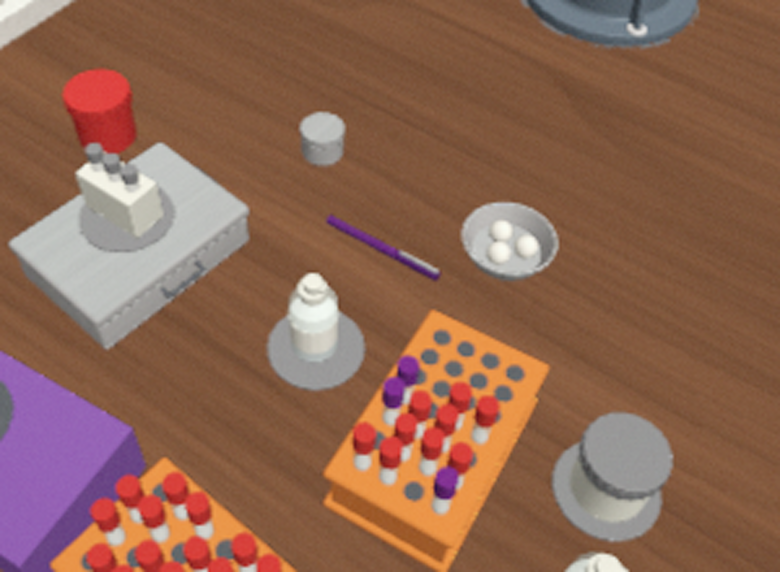

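The block's middle cap is at (112,162) against a predicted (115,160). The bottle stands on the right mat, and the lid is at (626,450) over the mat at (607,489). Compare the lid with its mat within this view and move onto the tin.

```bash
python3 - <<'E'
from h import *
c=camera("scene");f=lambda x,y:(x/2.6+120,y/2.6+90)
print("lid",plane(c,f(626,450),.065)[0],"mat",plane(c,f(607,489),.003)[0])
E
python3 -m pendant '[[[-9,-50,0],0],[[-9,-50,0],0],[[0,0,0],0],[[0,0,45],0],[[0,0,50],0],[[0,0,40],0],[[0,0,0],0],[[0,0,0],0]]' 70
python3 - <<'E'
from h import *
c=camera("wrist");np.savez("w12.npz",**c)
p=proj(c,[.4267,-.1103,.034])[0];print(p);ell(c,p,.034,.022,100,255,40)
E
```

```text
lid [0.59043308 0.28651901 0.065     ] mat [0.59170022 0.28882951 0.003     ]
time: 28.22
position: [0.4295, -0.1111, 0.0774]
tool_rot: [1.0, -0.0, 0.001, 0.001]
ft_force: [-0.7, 0.5, 0.9]
grip_width: 0.07
[250.13671283 225.19526412]
ell [ 0.4267 -0.1068] axes [0.042 0.051] mec [ 0.4266 -0.1061  0.0257] expect r 0.022
```

```bash
python3 -m pendant '[[[-2.5,-1,30],0],[[0,0,18],0],[[0,0,0],0],[[0,0,0],0]]' 65
```

```text
time: 28.78
position: [0.4264, -0.1097, 0.0299]
tool_rot: [1.0, -0.0, 0.001, 0.001]
ft_force: [-0.6, 0.2, 0.2]
grip_width: 0.0653
```

```bash
python3 -m pendant '[[[0,0,2],0],[[0,0,0],0]]'; python3 -m pendant '[[[0,0,0],0],[[0,0,0],0],[[0,0,0],0],[[0,0,0],0]]' 30 15
python3 -m pendant '[[[0,0,-15],0],[[0,0,-45],0],[[0,0,-50],0],[[0,0,-50],0],[[15,-30,0],0],[[30,-50,0],0],[[30,-50,0],0],[[30,-50,0],0]]'
python3 -m pendant '[[[30,-50,0],0],[[20,-50,0],0],[[8,-35,0],0],[[0,-15,0],0],[[0,0,0],0],[[0,0,0],0]]'
python3 - <<'E'
from h import *
c=camera("wrist");np.savez("w13.npz",**c);cv2.imwrite("pics/w13.png",c["pixels"])
p=proj(c,[.589,.289,.065])[0];print(p)
ell(c,p,.065,.032,90,155)
E
```

```text
time: 29.02
position: [0.4257, -0.1093, 0.0271]
tool_rot: [1.0, -0.0, 0.001, 0.0]
ft_force: [0.3, 0.3, -0.0]
grip_width: 0.0649
time: 29.52
position: [0.4255, -0.1092, 0.0265]
tool_rot: [1.0, -0.001, 0.0, 0.0]
ft_force: [1.0, 0.1, 0.0]
grip_width: 0.043
time: 30.52
position: [0.5308, 0.0724, 0.1864]
tool_rot: [1.0, -0.001, -0.0, 0.0]
ft_force: [0.4, -0.8, -0.0]
grip_width: 0.0428
time: 31.28
position: [0.5881, 0.2192, 0.1863]
tool_rot: [1.0, -0.001, -0.001, 0.0]
ft_force: [0.8, -0.3, -0.2]
grip_width: 0.0427
[255.36802273 109.58373166]
ell [0.5889 0.2915] axes [0.066 0.067] mec [0.5887 0.2913 0.0341] expect r 0.032
```

View pics/w13.png

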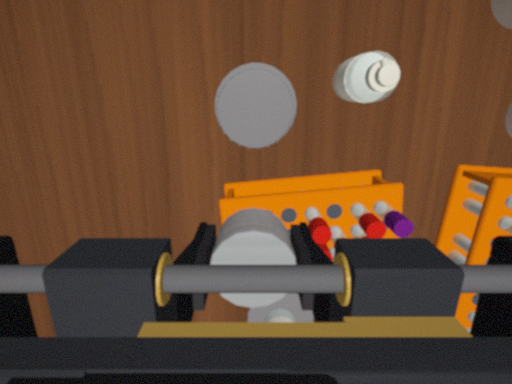

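The tin (252,258) is held upright. The lid disc is at (256,106) with the mat's rim almost hidden behind it. Compare edge extents.

Run:
```python
from h import *
c=dict(np.load("w13.npz"));t=np.linspace(0,2*np.pi,181);C=np.c_[np.cos(t),np.sin(t),0*t]
def bb(X,r):
    p=proj(c,np.array(X)+r*C);return np.r_[p.min(0),p.max(0)].round(1)
print("mat",bb([.5893,.2892,.003],.042));print("lid",bb([.589,.288,.065],.032),bb([.589,.291,.065],.032))
m=cv2.morphologyEx(grey(c["pixels"],90,155),cv2.MORPH_OPEN,np.ones((3,3)))
b=max(blobs(m,100),key=lambda b:cv2.pointPolygonTest(b,(255.,106.),True));print("blob",b[:,0].min(0),b[:,0].max(0))
g=cv2.GaussianBlur(cv2.createCLAHE(6,(16,16)).apply(cv2.cvtColor(c["pixels"],cv2.COLOR_BGR2GRAY)),(3,3),0)
print("rows",g[60:84,256].tolist());print("bottom",g[138:154,256].tolist());print("left",g[106,212:230].tolist(),"right",g[106,284:300].tolist())
g=cv2.imread("pics/w13.png",0).astype(int);print(g[60:80,246:266].mean(1).round().tolist(),g[138:154,246:266].mean(1).round().tolist(),g[98:114,212:228].mean(0).round().tolist(),g[98:114,284:300].mean(0).round().tolist())
```

```text
mat [213.9  62.  296.6 147.6]
lid [216.6  69.4 294.2 149.3] [216.5  65.3 294.3 145.8]
blob [215  63] [296 147]
rows [78, 107, 138, 161, 180, 186, 186, 186, 179, 174, 182, 187, 185, 180, 174, 176, 174, 168, 165, 161, 157, 158, 154, 147]
bottom [172, 174, 175, 175, 176, 175, 175, 176, 167, 151, 135, 116, 100, 95, 96, 97]
left [102, 115, 128, 139, 148, 157, 167, 175, 177, 173, 170, 173, 176, 173, 168, 163, 163, 164] right [169, 169, 170, 174, 177, 176, 174, 166, 157, 160, 166, 153, 133, 114, 92, 86]
[78.0, 84.0, 102.0, 126.0, 139.0, 141.0, 141.0, 141.0, 139.0, 139.0, 141.0, 144.0, 143.0, 142.0, 142.0, 142.0, 142.0, 142.0, 142.0, 142.0] [137.0, 138.0, 138.0, 138.0, 137.0, 137.0, 136.0, 135.0, 129.0, 113.0, 96.0, 85.0, 82.0, 82.0, 81.0, 81.0] [87.0, 91.0, 104.0, 122.0, 130.0, 132.0, 134.0, 137.0, 139.0, 138.0, 138.0, 139.0, 138.0, 139.0, 139.0, 138.0] [140.0, 139.0, 139.0, 139.0, 139.0, 139.0, 138.0, 136.0, 134.0, 135.0, 136.0, 128.0, 110.0, 90.0, 81.0, 81.0]
```

```bash
python3 -m pendant '[[[1,-40,0],0],[[0,-30,0],0],[[0,0,0],0],[[0,0,40],0],[[0,0,35],0],[[0,0,10],0],[[0,0,0],0],[[0,0,0],0]]'
```

```text
time: 32.33
position: [0.5911, 0.2905, 0.1032]
tool_rot: [1.0, -0.001, 0.001, -0.0]
ft_force: [0.2, -0.8, -0.3]
grip_width: 0.0425
```

```bash
python3 -m pendant '[[[-1.5,1,6],0],[[0,0,3],0],[[0,0,0],0],[[0,0,0],0]]';python3 -m pendant '[[[0,0,1.5],0],[[0,0,0],0],[[0,0,0],0]]'
```

```text
time: 32.83
position: [0.5883, 0.2898, 0.0926]
tool_rot: [1.0, -0.0, 0.0, -0.0]
ft_force: [-0.4, 0.3, -1.0]
grip_width: 0.0431
time: 33.2
position: [0.5885, 0.2898, 0.0916]
tool_rot: [1.0, -0.0, 0.0, -0.0]
ft_force: [-0.9, -0.6, 3.8]
grip_width: 0.0425
```

Contact is felt (3.8 N). Release and withdraw.

```bash
python3 -m pendant '[[[0,0,0],0],[[0,0,0],0],[[0,0,0],0],[[0,0,0],0]]' 65
python3 -m pendant '[[[0,0,-15],0],[[0,0,-35],0],[[0,0,-40],0],[[0,0,-30],0],[[-30,10,0],0],[[-45,15,0],0],[[-45,15,0],0],[[0,0,0],0]]'
python3 - <<'E'
from h import *
a=camera("scene")["pixels"][90:310,120:420];b=camera("side")["pixels"][130:300,100:350]
f=lambda i,k:cv2.resize(i,None,fx=k,fy=k,interpolation=cv2.INTER_CUBIC)
a=f(a,1.333);b=cv2.resize(b,(int(250*a.shape[0]/170),a.shape[0]),interpolation=cv2.INTER_CUBIC)
o=np.hstack([a,b])[:,:800]
c=camera("scene")["pixels"][230:300,325:400];cv2.imwrite("pics/fin.png",np.vstack([o,np.pad(f(c,4),((0,0),(0,o.shape[1]-300),(0,0)))]));print(o.shape)
E
```

```text
time: 33.7
position: [0.5882, 0.2896, 0.0908]
tool_rot: [1.0, -0.001, -0.0, 0.0]
ft_force: [-0.5, 0.2, -0.2]
grip_width: 0.0643
time: 34.7
position: [0.4637, 0.2488, 0.2117]
tool_rot: [1.0, -0.0, -0.002, 0.001]
ft_force: [0.4, -0.1, 0.0]
grip_width: 0.065
(293, 800, 3)
```

View pics/fin.png

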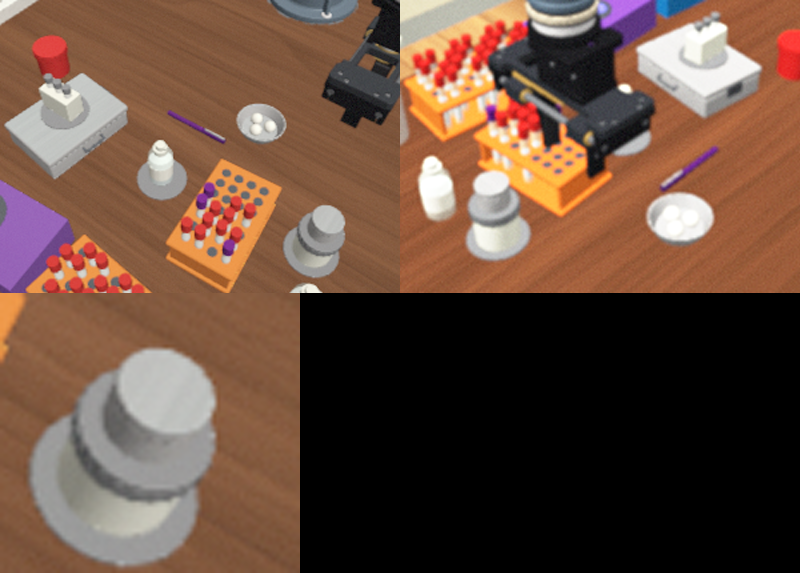

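Run:
```python
from h import *
from rig import order
c=camera("scene");print("tin",plane(c,(366.2,254.7),.099)[0].round(4),"lid scene .5904 .2865")
w=camera("wrist");p=proj(w,[.5885,.2885,.099])[0];print(p);o=robot.get_obs();print(o["time"],np.abs(o["joint_velocities"]).max())
print(order.hand_in())
```

```text
tin [0.5902 0.2873 0.099 ] lid scene .5904 .2865
[396.00818203 149.33918945]
34.95 0.01055472644739669
the job is handed in; nothing more can be done
None
```

I set out all four items, they stand free, and the job is handed in at about 35 s of the 115 s allowed. The hand-in reported no verdict.

| Item | Place | Last check |
|---|---|---|
| Spray bottle | right mat | head within about 5 mm of its expected image position (limit 15 mm) |
| Wide pot | left mat | about 3 mm off the mat centre in the scene camera (limit 12 mm) |
| Vial block | case mat | middle cap within about 1.5 px of its predicted position, a few mm (limit 12 mm) |
| Tin | pot lid | about 1 mm off the lid centre in the scene camera (limit 9 mm) |

- **State at hand-in:** the last pictures show everything upright. The gripper was clear, and the largest joint speed was 0.01 rad/s.
- **Forces:** the largest wrist force I read was about 7 N, when setting the pot down.
- **Disagreements:** the wrist and scene cameras differ by about 4 mm on the case mat in x. On the pot lid they differ by up to about 5 mm in y, before I separated its edge from the mat behind it. Both are within tolerance.
- **Not checked:** I did not measure the bottle or block against their mats a second time at the end.

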